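# Brace the condiment jar in the tray and twist its cap off

### The job

Stand the closed square jar fully down in the square pocket of the clear tray, which keeps it from turning. Then unscrew its tight cap anticlockwise, stop turning as soon as it comes free, lift it straight up off the jar and finish while still holding it level a few centimetres above the mouth, so that nothing clinging to it drips on the table. Leave the jar standing in the pocket and do not disturb the bowl, chopsticks or spoon rest.

Things in the scene. Friction and masses are not known exactly. Their poses are not given: they have to be found in the camera images.
- jar: Loose square stoneware jar, about 0.4 kg: body 64 x 64 mm, 72 mm tall, edges rounded 4 mm; round shoulder 57 mm across up to 77 mm; neck 43 mm across, rim at 103 mm; 114 mm tall with its cap on. Origin: centre of the underside, z up, x and y square to its sides. Any of its four headings fits the pocket. It may be lifted by its closed cap.
- cap: Round steel twist-off cap, 70 g, 60 mm across, 24 mm tall. Origin: centre of its lower rim, z up; closed, it is 90 mm above the jar's underside. Inner lugs hook under lugs on the neck. It takes about 0.3 to 0.8 N m to turn: an unbraced jar would spin. Anticlockwise (from above) it comes free about 45 degrees from tightest, without rising before; starts 0 to 7 degrees from tightest.
- cap_mark (a point): Point on the raised bar (18 x 4 mm) on the cap's top, 25 mm from the cap's axis along its x, 24 mm above its lower rim. At tightest it lies on the jar's +x side; turned 90 degrees anticlockwise, on the jar's +y side. Turned beyond about 105 degrees from tightest the lugs run against the next ones.
- mouth (a point): Centre of the top of the relaxed rubber seal on the jar's mouth, 110 mm above the jar's underside. The seal is springy: it pushes the closed cap up with about 15 N and, once the cap is free, lifts it up to 4 mm if the grip lets it.
- tray: Clear acrylic tray stuck fast to the table, 180 (x) x 260 (y) mm, floor 4 mm thick, edges rising to 18 mm. Origin: centre of its underside. It carries a square pocket.
- pocket (a point): Centre of the floor of the tray's square pocket, 4 mm above the table; axes along the pocket's sides. 70 x 70 mm inside (3 mm play each side; the jar can twist 6 to 8 degrees either way in it). Straight walls 5 mm thick rise 20 mm from the floor; above them an outward-sloping lip leads in, up to 25 mm above the floor.
- bowl: Empty steel bowl, 124 mm across, 55 mm tall, beyond the tray; origin at the centre of its underside. Leave alone.
- spoon_rest: White ceramic spoon rest, 76 mm dish with a short handle 16 mm wide, 10 mm high, lying in the tray beside the pocket; origin at the underside of the dish. Leave alone.
- chopsticks_a: Banded pair of dark lacquered chopsticks, 230 mm long along y, 7 mm high, nearer the robot; origin near the middle. Leave alone.
- chopsticks_b: The other such pair, farther from the robot. Leave alone.
There are look-alikes about, which are no part of the job. What is meant by the jar is not red, and is the smaller of those in its own colour.

How it is judged (in metres and radians):
On the way, in this order (a step that is already met when the one before it is completed fails the run):
1. the jar stands fully down in the pocket, still closed (cap turned less than 35 degrees from tightest) (z of jar in the frame of pocket below 0.002 m and horizontal distance between jar and pocket below 0.008 m and angle between jar's own z axis and vertical below 0.05 rad and x of cap_mark in the frame of jar above 0.0205 m and distance between cap and jar below 0.094 m), for 0.2 s.
2. the cap is turned free (more than 40 degrees from tightest) while the jar stands in the pocket, cap not yet lifted off (z of jar in the frame of pocket below 0.003 m and horizontal distance between jar and pocket below 0.008 m and x of cap_mark in the frame of jar below 0.0192 m and y of cap_mark in the frame of jar above 0.014 m and distance between cap and jar below 0.102 m), for 0.05 s.
At the end, for the whole second after the job is handed in: The jar stands upright and fully down in the pocket (within 2 mm of its floor, 8 mm of its centre), untouched by the cap; the fingers hold the cap still and level (within 11 degrees), within 15 mm of the mouth's axis, its lower rim 4 to 80 mm above the top of the relaxed seal (z of jar in the frame of pocket below 0.002 m and horizontal distance between jar and pocket below 0.008 m and angle between jar's own z axis and vertical below 0.05 rad and z of cap in the frame of mouth between 0.004 and 0.08 m and horizontal distance between cap and mouth below 0.015 m and angle between cap's own z axis and vertical below 0.2 rad and contact force between the fingers and cap above 1 N and contact force between cap and jar below 0.1 N and linear speed of each of cap, jar below 0.02 m/s); the arm keeps its last pose, push and grip.
It fails at once if the cap is turned on well past coming free (more than 110 degrees from tightest) (x of cap_mark in the frame of jar below -0.0086 m).
It fails at once if the jar is tipped over 25 degrees (angle between jar's own z axis and vertical above 0.44 rad).
It fails at once if the cap falls or is laid on the table or tray (height (world z) of cap below 0.06 m or angle between cap's own z axis and vertical above 0.8 rad).
It fails at once if a bystander is moved more than 20 mm (distance of any of bowl, spoon_rest, chopsticks_a, chopsticks_b from where it was at the start of the episode above 0.02 m).
It also fails if it takes over 48 s, if anything falls off the work surface, if the arm or the gripper's body presses on something with over 40 N, if the wrist force passes 120 N, or if a joint passes its speed limit or range.

### The arm

A 6-joint arm with a two-finger parallel gripper is mounted at the origin on the work surface. World frame = base frame: x ahead of the robot, y to its left, z up, the work surface at z = 0. Lengths are in m, angles in degrees, forces in N, time in s.
With the tool pointing down it reaches from about 0.3 to 0.775 m from the base axis. Payload 14.6 kg.
Tool frame: the origin (TCP) lies on the centre line of the jaws, within the pads' length; the fingertips stand ahead of it and the grasp point (between the pads) lies 3 mm ahead of it (robot.finger_overhang is the z of the fingertips in the tool frame, in m); z points along the fingers, y is the line along which they close (so a half turn about z gives the same grasp; the last joint's range is limited). The gripper opens to 94 mm and grips with 3 to 60 N. Pads are 16 mm wide; open, the fingers measure 119 mm over their backs; the gripper's body (75 mm by 177 mm) begins 78 mm behind the grasp point.
Start: joints at [-3.816, 17.183, 87.147, -0, 75.671, -3.816], TCP at [0.55, -0, 0.196] pointing down, gripper open.
Joint ranges: [-173.82, 173.82], [-45.26, 126.66], [13.44, 144.39], [-59.66, 239.66], [0, 175.72], [-146.38, 146.38]. Speed limits (degrees/s): [127.2, 127.2, 147.25, 180, 180, 180].

### API

Orientations are given as [roll, pitch, yaw] about the fixed x, y, z axes, in that order (R = Rz(yaw) Ry(pitch) Rx(roll)).
In Python, from rig import robot gives the robot as it stands.
- The arm moves only by the tool play_rows, never from a script. Its argument "rows" is a list of rows, each a list of 3 entries, a list of its own where there are three numbers: the shift along the tool's x, y, z in cm, then the turn about the tool's z in rad, then the closure, from 0 (fully open) to 1 (shut). A call has exactly 10 rows; each row shifts and turns the commanded pose from where the row before left it, along the tool's axes as they then stand; what a row does not reach is not made up. A row lasts 1/12 s, in which the tool goes at most 41.7 mm and 7.16 degrees, less where a joint would pass 70% of its speed; a pose out of reach is approached as far as the arm can. A call is refused whole if a number of a shift passes 4.17 or a number of a turn 0.125, either way. A call with a gripper value outside its range is refused whole. The fingers move at their own pace and stop on an object; "grip_force" is the grip in N (left out, the last holds). Time passes only in rows, so rows that do not move let the fingers close, or fill a call up. It gives the time, the measured TCP pose, the force, the opening and the grip force at its end, in the units of the state.
- robot.observe(): the state, without advancing time (a new reading comes with each control period).
- robot.capture(name): name is "scene" or "side" or "wrist"; returns the picture (420x560x3 uint8, red, green, blue); there is no depth.
- robot.camera_info(name): a dict with "K" (3x3 intrinsics, pixels), "pose" (4x4, takes a point from camera to world coordinates); the wrist camera has in their place "hand_eye" (4x4, takes a point from camera to tool coordinates, whose origin is the TCP and whose axes are the flange's). Camera axes: x right, y up, looking along -z (the intrinsics and any distortion apply to the point x, -y, -z); pixel columns grow to the right and rows downward; lengths in m; the calibration is good to about 2 mm. A picture is of the moment at which its call begins: read the wrist's pose just before it. camera_info takes no time and is no camera call.
- robot.sign_off(): hands the job in; it is judged then, once.
Trained networks look in the newest picture that a camera, given by its name, has taken for a name from the list of things; names that differ only in an ending like _2 or _b are one class to them, and where a whole thing is asked for, a point or a joint stands for the part that bears it (a point fixed in the world has none). Each returns a list of dicts, best first, with "conf" (0 to 1); they miss things now and then, are a little off and sometimes report something else, mostly with a low value. They report only what shows in the picture. A call takes as long as a camera call. They do not tell look-alikes from the thing itself.
- robot.outline_of(query, camera): "region" (420x560 bool, what is visible of it) and "rect" ([centre column, centre row, width, height] in pixels, round what is visible of it).
The state is a dict: "time_s": time; "joint_positions": joint angles; "qvel": joint speeds; "joint_torque": joint torques, N m; "ee_pos": TCP position; "tool_rot": TCP orientation; "ft_force": force on the tool from outside, world axes, zero at the start; "ft_torque": the same for the moment, N m; "grip_width": finger opening in m; "finger_force": force on a finger pad.
Only numpy, scipy, OpenCV 4.12 (cv2) and the standard library are available. Lean on these libraries where they do the work, as an engineer would, in place of code of your own. Each camera call takes 0.05 s, during which the arm holds its last target. There are 200 camera calls.

## Working session

There is one attempt and no reset: what is moved stays moved. The work goes in short steps, Python scripts to look and compute and a tool call to move; the robot and the scene stay as the last step left them, time stands still between calls to the robot, and variables do not carry over. Pictures are saved under pics/ and viewed, at most 10 in all, crops included, and the job is handed in when it is done.

Besides the shell and the picture viewer there is one more tool, called after "Request:" by a JSON object that holds its "name" and its "arguments", one argument or row to a line. play_rows: Moves the arm, as the interface text tells. Its arguments: {"type":"object","properties":{"rows":{"type":"array"},"grip_force":{"type":"number"}},"required":["rows"]}

```bash
mkdir -p pics; ls
python3 - <<'E'
from rig import robot
import cv2,numpy as np
print(robot.observe()); print(robot.finger_overhang)
ims=[]
for c in("scene","side"):
    im=robot.capture(c); ims.append(im); i=robot.camera_info(c); print(c,{k:np.round(v,4).tolist() if not isinstance(v,str) else v for k,v in i.items()})
    for q in("jar","cap","tray","pocket","cap_mark"):
        try:
            for d in robot.outline_of(q,c): print(c,q,round(d["conf"],2),np.round(d["rect"],1))
        except Exception as e: print(q,e)
    cv2.imwrite(f"pics/{c}0.png",im[:,:,::-1])
print(robot.camera_info("wrist"))
E
```

```text
pics
{'time_s': 0.0, 'joint_positions': array([-3.81479140e+00,  1.72154353e+01,  8.71817021e+01, -1.56005583e-03,
        7.56715693e+01, -3.81621751e+00]), 'qvel': array([-0.06545953,  0.03280617,  0.01858671, -0.02046384, -0.0200298 ,
       -0.10655096]), 'joint_torque': array([-1.53750298e-03, -5.31805658e+01, -3.52735734e+01,  7.07558286e-02,
        2.43994006e-02, -4.79655944e-05]), 'ee_pos': array([5.49709444e-01, 1.96759024e-05, 1.95777846e-01]), 'tool_rot': array([-1.79931345e+02, -3.06515655e-03,  9.00018113e+01]), 'ft_force': array([ 0.00829206, -0.34431528,  0.24774399]), 'ft_torque': array([ 0.01328169,  0.02546703, -0.03285599]), 'finger_force': 0.0, 'grip_width': 0.09379811886727198}
0.022
scene {'K': [[518.1103, 0.0, 278.1728], [0.0, 518.1103, 204.2499], [0.0, 0.0, 1.0]], 'pose': [[0.5203, -0.6141, 0.5934, 1.3382], [0.8539, 0.3857, -0.3496, -0.4593], [-0.0142, 0.6885, 0.7251, 1.0435], [0.0, 0.0, 0.0, 1.0]]}
scene jar 0.91 [124.9 217.8  38.8  47.7]
scene jar 0.87 [171.6 235.9  29.6  38.5]
scene jar 0.75 [184.5 182.4  35.2  58.7]
scene cap 0.96 [171.4 216.3  23.9  23.
[... 500 characters left out ...]
.6  31.7  34.5]
side tray 0.61 [242.6 211.2  98.2  67. ]
side tray 0.41 [277.8 321.9  41.3  46.3]
side pocket 0.73 [242.  210.4  99.3  64.1]
side cap_mark 0.63 [279.1 290.2  34.7  35.4]
{'K': array([[362.51252339,   0.        , 284.84413335],
       [  0.        , 362.51252339, 212.34552586],
       [  0.        ,   0.        ,   1.        ]]), 'hand_eye': array([[-1.44829075e-03,  9.65292038e-01,  2.61168878e-01,
         7.55715976e-02],
       [ 9.99998931e-01,  1.34541248e-03,  5.72707028e-04,
        -9.41198834e-04],
       [ 2.01449667e-04,  2.61169428e-01, -9.65292955e-01,
        -1.88869540e-01],
       [ 0.00000000e+00,  0.00000000e+00,  0.00000000e+00,
         1.00000000e+00]])}
```

View pics/scene0.png

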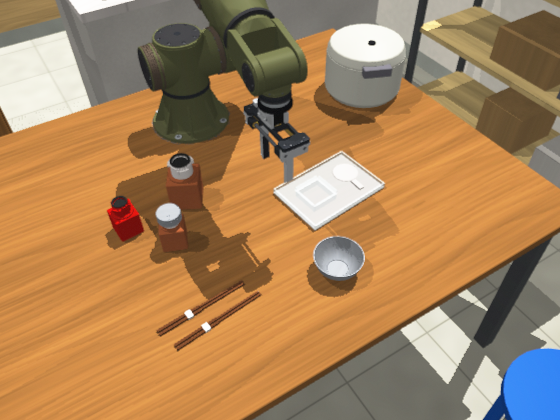

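View pics/side0.png

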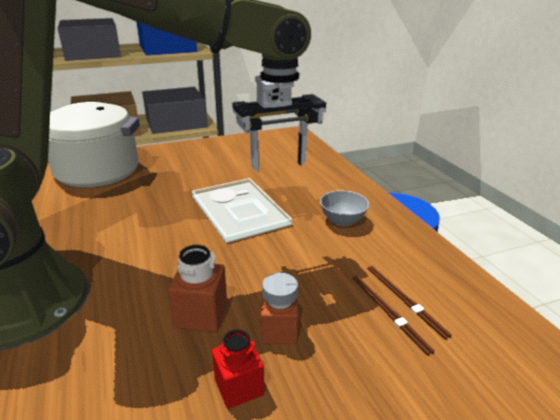

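Scene: the wanted capped brown jar is at about (171,228), with the bigger brown jar (184,182) and the red jar (125,218) near it. The pocket is at about (316,191). In the side picture the jar is at (280,310) and the pocket at (247,210).

```bash
cat > h.py <<'E'
from rig import robot
import numpy as np,cv2
from scipy.spatial.transform import Rotation as R
def campose(c,st=None):
    i=robot.camera_info(c)
    if c!="wrist": return i["K"],i["pose"]
    T=np.eye(4);T[:3,:3]=R.from_euler("xyz",st["tool_rot"],degrees=True).as_matrix();T[:3,3]=st["ee_pos"]
    return i["K"],T@i["hand_eye"]
def px2plane(uv,z,c,st=None):
    K,P=campose(c,st); uv=np.atleast_2d(uv).astype(float)
    d=np.c_[(uv[:,0]-K[0,2])/K[0,0],-(uv[:,1]-K[1,2])/K[1,1],-np.ones(len(uv))]@P[:3,:3].T
    return P[:3,3]+d*((z-P[2,3])/d[:,2])[:,None]
def proj(X,c,st=None):
    K,P=campose(c,st); p=(np.atleast_2d(X)-P[:3,3])@P[:3,:3]
    return np.c_[K[0,0]*p[:,0]/-p[:,2]+K[0,2],K[1,1]*-p[:,1]/-p[:,2]+K[1,2]]
E
python3 - <<'E'
from h import *
np.set_printoptions(precision=4,suppress=True)
print("cap",px2plane([171.4,216.3],.102,"scene"),px2plane([279.8,289.6],.102,"side"))
print("pocket",px2plane([317,192],.025,"scene"),px2plane([248,210],.025,"side"))
print("big top",px2plane([181,160],.15,"scene"),px2plane([195,256],.15,"side"))
print("red top",px2plane([120,203],.1,"scene"),px2plane([236,340],.1,"side"))
print("tray",px2plane([327.8,190.8],.01,"scene"),px2plane([242.6,211.2],.01,"side"))
E
```

```text
cap [[ 0.4627 -0.2493  0.102 ]] [[ 0.4527 -0.2587  0.102 ]]
pocket [[0.5218 0.1472 0.025 ]] [[0.5204 0.1393 0.025 ]]
big top [[ 0.3371 -0.1599  0.15  ]] [[ 0.3267 -0.1785  0.15  ]]
red top [[ 0.3492 -0.3414  0.1   ]] [[ 0.3506 -0.3396  0.1   ]]
tray [[0.522  0.1845 0.01  ]] [[0.5125 0.1624 0.01  ]]
```

Request:
{"name": "play_rows", "arguments": {
  "rows": [
    [[-2.5,-0.94,-0.2],0,0],
    [[-2.5,-0.94,-0.2],0,0],
    [[-2.5,-0.94,-0.2],0,0],
    [[-2.5,-0.94,-0.2],0,0],
    [[-2.5,-0.94,-0.2],0,0],
    [[-2.5,-0.94,-0.2],0,0],
    [[-2.5,-0.94,-0.2],0,0],
    [[-2.5,-0.94,-0.2],0,0],
    [[-2.5,-0.94,-0.2],0,0],
    [[-2.5,-0.94,-0.2],0,0]
  ]
}}

```text
time_s: 1.43
ee_pos: [0.4553, -0.2512, 0.2166]
tool_rot: [180.0, 0.0, 90.0]
ft_force: [0.1, 0.8, -0.1]
grip_width: 0.0942
finger_force: 0.0
```

Run:
```python
from h import *
np.set_printoptions(precision=4,suppress=True)
robot.capture("scene")
st=robot.observe(); im=robot.capture("wrist"); cv2.imwrite("pics/w1.png",im[:,:,::-1])
print(st["ee_pos"],st["tool_rot"],st["joint_positions"],abs(st["qvel"]).max())
for q in("cap","jar","cap_mark"):
    for d in robot.outline_of(q,"wrist"):
        r=d["region"].astype(np.uint8); c,_=cv2.findContours(r,0,1); c=max(c,key=cv2.contourArea)
        print(q,round(d["conf"],2),np.round(d["rect"],1),cv2.minAreaRect(c),cv2.fitEllipse(c) if len(c)>5 else "")
        m=cv2.minEnclosingCircle(c)[0]
        if q=="cap": print(px2plane(m,.114,"wrist",st), px2plane(d["rect"][:2],.102,"wrist",st))
```

```text
[ 0.4542 -0.2546  0.2168] [179.9945   0.0758  89.887 ] [-33.2684  12.4923  90.2736  -0.062   77.188  -33.1416] 6.06422370705731
cap 0.66 [286.8 206.6  72.3  71.1] ((285.5000305175781, 207.00001525878906), (71.41778564453125, 71.41778564453125), 45.0) ((285.5440368652344, 206.74473571777344), (70.42990112304688, 72.21015167236328), 0.24881386756896973)
[[ 0.4534 -0.2531  0.114 ]] [[ 0.4548 -0.2562  0.102 ]]
jar 0.88 [185.6 280.8  75.9  92.1] ((187.84205627441406, 278.0433654785156), (88.18679809570312, 77.08287811279297), 84.95755004882812) ((188.60043334960938, 275.25946044921875), (77.01422119140625, 90.28545379638672), 36.11247253417969)
jar 0.85 [286.6 184.5  82.8  68.4] ((291.825439453125, 181.27952575683594), (69.35734558105469, 46.400177001953125), 21.370624542236328) ((289.2499084472656, 182.06387329101562), (54.846405029296875, 70.37482452392578), 112.52593994140625)
jar 0.56 [138.   94.7 155.3 146.7] ((132.6999969482422, 95.09999084472656), (149.81654357910156, 110.46175384521484), 26.56505012512207) ((135.6793670654297, 93.67699432373047), (116.4479751586914, 159.99301147460938), 116.0102310180664)
jar 0.26 [285.4 206.9  72.7  71.7] ((285.5, 206.5), (73.0, 71.0), 90.0) ((285.2747802734375, 207.03517150878906), (71.63550567626953, 72.97127532958984), 171.91961669921875)
cap_mark 0.81 [286.1 206.3  69.7  74.6] ((285.0, 206.0), (72.0, 70.0), 90.0) ((285.317138671875, 206.7417449951172), (71.06234741210938, 73.18140411376953), 168.05296325683594)
```

View pics/w1.png

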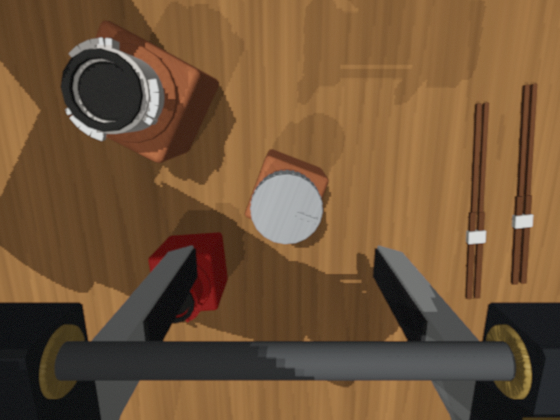

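Wrist view: the wanted jar's cap is at (286,207) with its mark bar at about (300,212)-(320,219). The body's top corners show at (273,151) and (327,181). I'll zoom in for the heading.

Run:
```python
from h import *
np.set_printoptions(precision=4,suppress=True)
st=robot.observe(); im=robot.capture("wrist"); cv2.imwrite("pics/w2full.png",im[:,:,::-1])
np.save("w2.npy",{k:st[k] for k in("ee_pos","tool_rot")},allow_pickle=True)
print(st["ee_pos"],st["tool_rot"],abs(st["qvel"]).max())
cv2.imwrite("pics/w2.png",cv2.resize(im[130:260,230:350,::-1],None,fx=4.5,fy=4.5,interpolation=cv2.INTER_CUBIC))
d=robot.outline_of("cap","wrist")[0]; print(d["rect"],px2plane(d["rect"][:2],.113,"wrist",st))
```

```text
[ 0.4561 -0.2496  0.2162] [-179.995    -0.0137   89.9923] 1.0548047260625366
[283.3, 212.7, 70.8, 73.7] [[ 0.4537 -0.2533  0.113 ]]
```

View pics/w2.png

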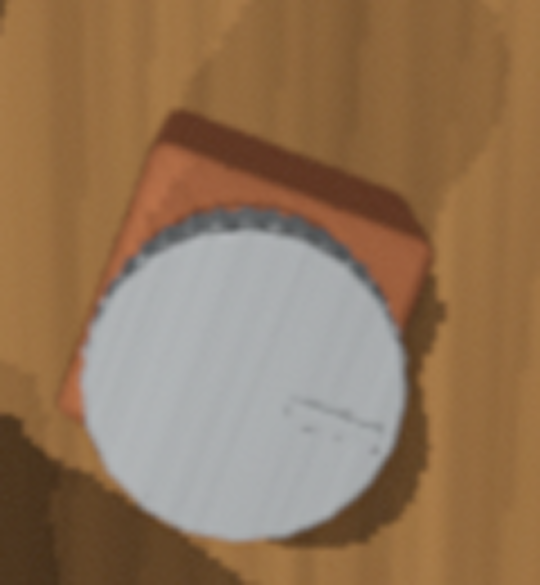

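Run:
```python
from h import *
np.set_printoptions(precision=4,suppress=True)
st=np.load("w2.npy",allow_pickle=True).item()
f=lambda p,z: px2plane(np.array(p)/4.5+[230,130],z,"wrist",st)
def a(p,q,z):
    A=f([p,q],z); d=A[1]-A[0]; return np.degrees(np.arctan2(d[1],d[0])),np.hypot(*d[:2])
print(a((155,142),(430,245),.072),a((155,142),(65,410),.072),a((295,403),(378,434),.114))
print(f([(155,142),(430,245),(65,410)],.072))
print("capc",f([(244,385)],.114))
P=f([(155,142),(430,245),(65,410)],.072)
print("jarc",(P[1]+P[2])/2)
```

```text
(np.float64(-20.689409095059563), np.float64(0.060545972366478296)) (np.float64(-109.43929520393395), np.float64(0.06036992062218512)) (np.float64(-21.28420005312761), np.float64(0.01668178309965643))
[[ 0.4363 -0.2158  0.072 ]
 [ 0.4929 -0.2372  0.072 ]
 [ 0.4162 -0.2728  0.072 ]]
capc [[ 0.4544 -0.2555  0.114 ]]
jarc [ 0.4546 -0.255   0.072 ]
```

Request:
{"name": "play_rows", "arguments": {
  "rows": [
    [[-0.25,-0.07,0.6],0,0],
    [[-0.25,-0.08,1.2],0,0],
    [[0,0,1.5],0,0],
    [[0,0,1.5],0,0],
    [[0,0,1.5],0,0],
    [[0,0,1.5],0,0],
    [[0,0,1.5],0,0],
    [[0,0,1.1],0,0],
    [[0,0,0.6],0,0],
    [[0,0,0],0,0]
  ]
}}

```text
time_s: 2.62
ee_pos: [0.4541, -0.2545, 0.1051]
tool_rot: [-179.9, -0.1, 90.0]
ft_force: [-0.5, 0.5, -0.1]
grip_width: 0.0939
finger_force: 0.0
```

Request:
{"name": "play_rows", "arguments": {
  "rows": [
    [[0,0,0],0,0.3],
    [[0,0,0],0,0.5],
    [[0,0,0],0,1],
    [[0,0,0],0,1],
    [[0,0,0],0,1],
    [[0,0,0],0,1],
    [[0,0,0],0,1],
    [[0,0,0],0,1],
    [[0,0,0],0,1],
    [[0,0,0],0,1]
  ],
  "grip_force": 45
}}

```text
time_s: 3.45
ee_pos: [0.4545, -0.255, 0.1063]
tool_rot: [-180.0, 0.0, 90.0]
ft_force: [0.0, -0.8, 0.1]
grip_width: 0.0311
finger_force: 0.0
```

Run:
```python
from h import *
a=robot.capture("side")[230:370,180:350,::-1]; b=robot.capture("wrist")[:,:,::-1]; s=robot.capture("scene")[150:290,90:260,::-1]
g=[cv2.resize(x,(400,300),interpolation=2) for x in(a,b,s)]
g=np.vstack([np.hstack(g[:2]),np.hstack([g[2],g[2]*0])]);cv2.imwrite("pics/g3.png",g)
st=robot.observe();print(st["grip_width"],st["finger_force"],st["ee_pos"])
```

```text
0.01855150455475402 0.0 [ 0.45448435 -0.25500023  0.10633538]
```

View pics/g3.png

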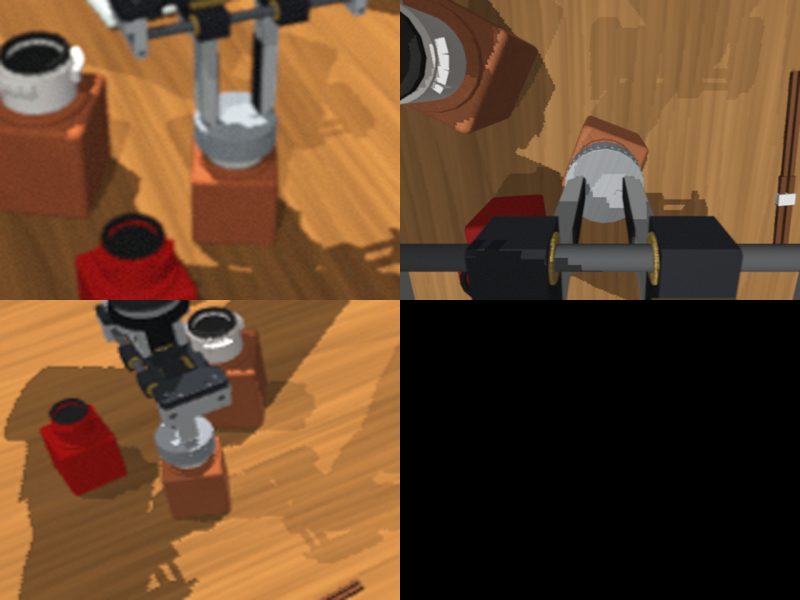

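Run:
```python
from h import *
np.set_printoptions(precision=4,suppress=True)
st=robot.observe()
for z in(.084,.106): 
  for c in("wrist","side","scene"): print(z,c,proj([.4545,-.255,z],c,st))
for z in(.114,.1,.08): print("cap at z",z,px2plane([287,257],z,"wrist",st))
for c in("scene","side","wrist"):
  for q in("cap","jar"):
    for d in robot.outline_of(q,c): print(c,q,round(d["conf"],2),np.round(d["rect"],1))
```

```text
0.084 wrist [[286.6429 241.1823]]
0.084 side [[279.8666 295.9201]]
0.084 scene [[169.1402 219.983 ]]
0.106 wrist [[286.8225 254.4994]]
0.106 side [[280.0279 286.2514]]
0.106 scene [[167.6501 214.0267]]
cap at z 0.114 [[ 0.4546 -0.2532  0.114 ]]
cap at z 0.1 [[ 0.4546 -0.2589  0.1   ]]
cap at z 0.08 [[ 0.4547 -0.2671  0.08  ]]
scene cap 0.8 [169.7 216.2  25.3  22.7]
scene cap 0.67 [339.4 260.   45.7  47.8]
scene jar 0.88 [171.3 234.2  28.8  35.2]
scene jar 0.82 [185.1 182.2  33.1  58.5]
scene jar 0.69 [123.7 217.8  40.   43.1]
side cap 0.6 [278.6 288.2  34.9  33.5]
side jar 0.74 [195.3 286.9  59.5  84.1]
side jar 0.65 [280.2 289.8  32.9  34.4]
side jar 0.57 [236.5 367.3  52.3  79.4]
wrist cap 0.84 [283.6 255.2 115.  113.8]
wrist jar 0.94 [ 95.2  95.3 190.4 188.4]
wrist jar 0.83 [142.  346.8 124.  145.6]
wrist jar 0.81 [287.1 209.7 121.3  96.3]
```

Run:
```python
from h import *
np.set_printoptions(precision=4,suppress=True)
H=robot.camera_info("wrist")["hand_eye"];K=robot.camera_info("wrist")["K"]
def pj(p):
    p=(np.array(p)-H[:3,3])@H[:3,:3]; return np.array([K[0,0]*p[0]/-p[2]+K[0,2],-K[1,1]*p[1]/-p[2]+K[1,2]])
for z in(-.03,0,.022): print(z,[pj([x,y,z]) for x in(-.008,.008) for y in(-.047,.047,.009)])
st=robot.observe();print(st["grip_width"],st["finger_force"],st["time_s"])
im=robot.capture("wrist")[:,:,::-1]
a=cv2.resize(im[170:330,200:380],(600,533),interpolation=2);cv2.imwrite("pics/g4.png",a)
```

```text
-0.03 [array([189.8635, 293.5368]), array([384.3834, 293.3   ]), array([305.7333, 293.3958]), array([187.4938, 262.7842]), array([386.767 , 262.5319]), array([306.1946, 262.6339])]
0 [array([203.3462, 268.109 ]), array([370.2719, 267.8991]), array([302.7807, 267.984 ]), array([201.6013, 241.2781]), array([372.0153, 241.0566]), array([303.1135, 241.1462])]
0.022 [array([211.0316, 253.6145]), array([362.2285, 253.4209]), array([301.0977, 253.4992]), array([209.5994, 229.0855]), array([363.6526, 228.8822]), array([301.3667, 228.9644])]
0.0004219454499534897 0.0 3.9
```

View pics/g4.png

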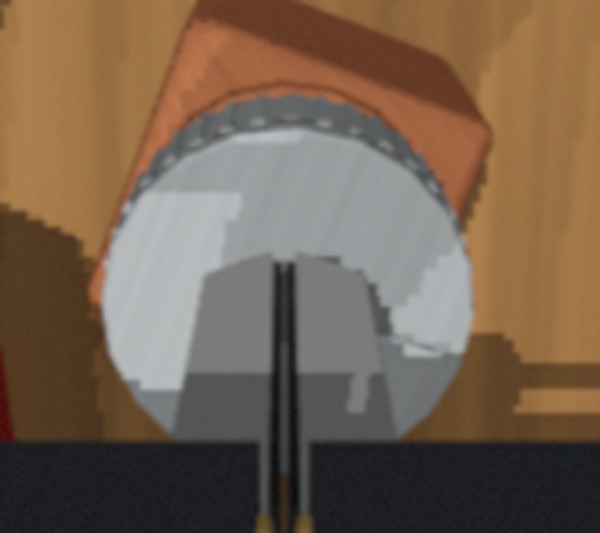

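Request:
{"name": "play_rows", "arguments": {
  "rows": [
    [[0,0,-0.3],0,0],
    [[0,0,0],0,0],
    [[0,0,0],0,0],
    [[0,0,0],0,0],
    [[0,0,0],0,0],
    [[0,0,0],0,0],
    [[0,0,0],0,0],
    [[0,0,0],0,0],
    [[0,0,0],0,0],
    [[0,0,0],0,0]
  ]
}}

```text
time_s: 4.78
ee_pos: [0.4545, -0.255, 0.1093]
tool_rot: [-180.0, 0.0, 90.0]
ft_force: [-0.8, 0.2, 0.3]
grip_width: 0.0639
finger_force: 0.0
```

Request:
{"name": "play_rows", "arguments": {
  "rows": [
    [[0,0,0],0,0],
    [[0,0,0],0,0],
    [[0,0,0.5],0,0],
    [[0,0,0.5],0,0],
    [[0,0,0.5],0,0],
    [[0,0,0.5],0,0],
    [[0,0,0.4],0,0],
    [[0,0,0.4],0,0],
    [[0,0,0.2],0,0],
    [[0,0,0],0,0]
  ]
}}

```text
time_s: 5.62
ee_pos: [0.4543, -0.2549, 0.0788]
tool_rot: [-180.0, -0.0, 90.0]
ft_force: [-0.5, -0.4, 0.9]
grip_width: 0.0942
finger_force: 0.0
```

Run:
```python
from h import *
st=robot.observe();print(st["grip_width"],st["finger_force"],st["ee_pos"],st["ft_force"])
a=robot.capture("side")[230:370,180:350,::-1]; b=robot.capture("wrist")[:,:,::-1]
g=[cv2.resize(x,(400,330),interpolation=2) for x in(a,b)]
cv2.imwrite("pics/g5.png",np.hstack(g))
```

```text
0.09421072076830139 0.0 [ 0.45431257 -0.25490509  0.07880022] [-0.51103136 -0.40508135  0.85573483]
```

View pics/g5.png

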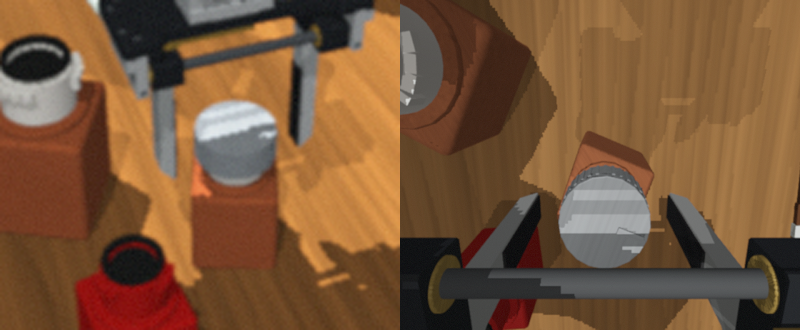

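Side view: the fingertips (168,178) and (300,145) straddle the cap at about the height of its lower rim. The fingers are about 3 cm shorter than stated. Closing now.

Request:
{"name": "play_rows", "arguments": {
  "rows": [
    [[0,0,0],0,0.4],
    [[0,0,0],0,1],
    [[0,0,0],0,1],
    [[0,0,0],0,1],
    [[0,0,0],0,1],
    [[0,0,0],0,1],
    [[0,0,0],0,1],
    [[0,0,0],0,1],
    [[0,0,0],0,1],
    [[0,0,0],0,1]
  ],
  "grip_force": 45
}}

```text
time_s: 6.55
ee_pos: [0.4547, -0.255, 0.0795]
tool_rot: [180.0, 0.0, 90.0]
ft_force: [2.3, 0.6, 0.6]
grip_width: 0.0601
finger_force: 45.0
```

Request:
{"name": "play_rows", "arguments": {
  "rows": [
    [[0,0,-0.3],0,1],
    [[0,0,-0.8],0,1],
    [[0,0,-1.3],0,1],
    [[0,0,-1.6],0,1],
    [[0,0,-1.6],0,1],
    [[0,0,-1.6],0,1],
    [[0,0,-1.6],0,1],
    [[0,0,-1.6],0,1],
    [[0.5,0.1,-1.0],0,1],
    [[1.0,0.2,-0.6],0,1]
  ]
}}

```text
time_s: 7.38
ee_pos: [0.4574, -0.2401, 0.2005]
tool_rot: [180.0, 0.0, 89.9]
ft_force: [1.0, -0.2, -6.1]
grip_width: 0.0597
finger_force: 45.0
```

Request:
{"name": "play_rows", "arguments": {
  "rows": [
    [[2.0,0.5,0],0,1],
    [[3.0,0.7,0],0,1],
    [[3.2,0.8,0],0,1],
    [[3.2,0.8,0],0,1],
    [[3.2,0.8,0],0,1],
    [[3.2,0.8,0],0,1],
    [[3.2,0.8,0],0,1],
    [[3.0,0.7,0],0,1],
    [[2.0,0.5,0],0,1],
    [[1.0,0.2,0],0,1]
  ]
}}

```text
time_s: 8.22
ee_pos: [0.5231, 0.0332, 0.1987]
tool_rot: [-179.9, -0.0, 90.1]
ft_force: [0.0, -0.5, -5.3]
grip_width: 0.0594
finger_force: 45.0
```

Request:
{"name": "play_rows", "arguments": {
  "rows": [
    [[0,0,0],-0.03,1],
    [[0,0,0],-0.05,1],
    [[0,0,0],-0.05,1],
    [[0,0,0],-0.05,1],
    [[0,0,0],-0.05,1],
    [[0,0,0],-0.05,1],
    [[0,0,0],-0.04,1],
    [[0,0,0],-0.03,1],
    [[0,0,0],0,1],
    [[0,0,0],0,1]
  ]
}}

```text
time_s: 9.05
ee_pos: [0.5231, 0.03, 0.199]
tool_rot: [-179.9, -0.0, 110.0]
ft_force: [-0.4, 0.5, -5.6]
grip_width: 0.0597
finger_force: 45.0
```

Run:
```python
from h import *
np.set_printoptions(precision=4,suppress=True)
robot.capture("side");robot.capture("side")
st=robot.observe(); im=robot.capture("wrist"); cv2.imwrite("pics/w6.png",im[:,:,::-1])
np.save("w6.npy",{k:st[k] for k in("ee_pos","tool_rot")},allow_pickle=True)
print(st)
for q in("pocket","tray"):
  for d in robot.outline_of(q,"wrist"): print(q,round(d["conf"],2),d["rect"])
```

```text
{'time_s': 9.15, 'joint_positions': array([ -0.7201,  13.7658,  91.0945,  -0.0033,  75.1666, -20.7117]), 'qvel': array([-0.1082, -0.0209, -0.1932,  0.0518, -0.0271, -0.2816]), 'joint_torque': array([  0.0092, -52.4607, -37.4464,   0.0581,   0.0478,  -0.0056]), 'ee_pos': array([0.5233, 0.03  , 0.1992]), 'tool_rot': array([-179.9737,   -0.0066,  109.9924]), 'ft_force': array([-0.9428, -0.4219, -5.0136]), 'ft_torque': array([ 0.0232, -0.0041,  0.0228]), 'finger_force': 44.99819460790604, 'grip_width': 0.059702601753427}
pocket 0.57 [328.2, 92.0, 229.5, 184.0]
```

View pics/w6.png

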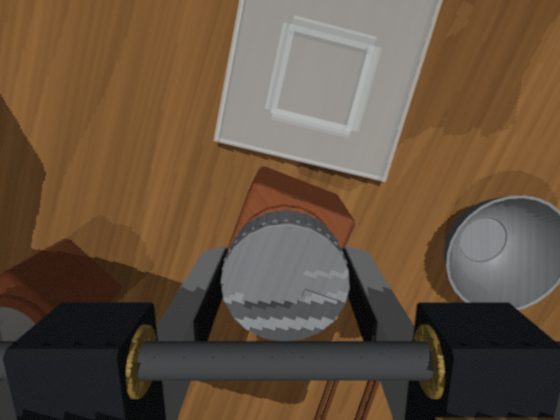

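Wrist view: the jar hangs level and its cap is at (285,280). The pocket shows at about (320,78), with lip corners near (290,18), (380,40), (350,136) and (267,110). I'll zoom in on it.

Run:
```python
from h import *
im=cv2.imread("pics/w6.png")
a=cv2.resize(im[0:200,205:405],(600,600),interpolation=cv2.INTER_CUBIC)
a=cv2.convertScaleAbs(a,alpha=2.2,beta=-180)
cv2.imwrite("pics/w6c.png",a)
```

```text
(no output)
```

View pics/w6c.png

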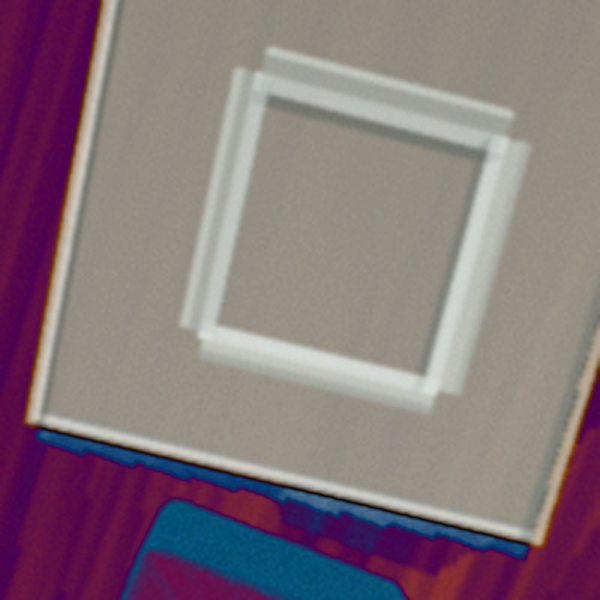

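Run:
```python
from h import *
np.set_printoptions(precision=4,suppress=True)
st=np.load("w6.npy",allow_pickle=True).item()
f=lambda p,z: px2plane(np.array(p)/3+[205,0],z,"wrist",st)[:,:2]
P=[(268,95),(490,152),(428,378),(215,328)]
for z in(.004,.024):
    A=f(P,z); print(z,A.mean(0),[(round(float(np.hypot(*d)),4),round(float(np.degrees(np.arctan2(d[1],d[0]))),1)) for d in np.roll(A,-1,0)-A])
Q=[(250,62),(510,128),(447,402),(192,338)]  # outer lip corners (extrapolated)
A=f(Q,.029); print("lip",A.mean(0),[(round(float(np.hypot(*d)),4),round(float(np.degrees(np.arctan2(d[1],d[0]))),1)) for d in np.roll(A,-1,0)-A])
T=f([(105,0),(35,420),(540,540)],.018); print("tray",T,[(round(float(np.hypot(*d)),4),np.degrees(np.arctan2(d[1],d[0]))) for d in np.diff(T,axis=0)])
```

```text
0.004 [0.5198 0.1442] [(0.0745, 6.7), (0.0738, -83.4), (0.075, -172.8), (0.0744, 96.3)]
0.024 [0.5186 0.142 ] [(0.0707, 6.7), (0.0699, -83.4), (0.071, -172.8), (0.0705, 96.3)]
lip [0.5177 0.1425] [(0.081, 7.0), (0.0828, -80.6), (0.0846, -173.7), (0.0817, 97.0)]
tray [[0.4235 0.1817]
 [0.4404 0.0543]
 [0.6158 0.0746]] [(0.1286, np.float64(-82.42569869026835)), (0.1765, np.float64(6.618631960414851))]
```

Request:
{"name": "play_rows", "arguments": {
  "rows": [
    [[0.7,0.2,0],-0.01,1],
    [[1.4,0.5,0],-0.01,1],
    [[1.7,0.55,0],-0.01,1],
    [[1.8,0.6,0],-0.01,1],
    [[1.8,0.55,0],-0.02,1],
    [[1.6,0.4,0],-0.02,1],
    [[1.1,0.2,0],-0.02,1],
    [[0.4,0,0],-0.02,1],
    [[0,0,0],0,1],
    [[0,0,0],0,1]
  ]
}}

```text
time_s: 10.13
ee_pos: [0.5116, 0.138, 0.1994]
tool_rot: [-180.0, 0.0, 116.9]
ft_force: [-0.6, -0.6, -6.2]
grip_width: 0.0594
finger_force: 45.0
```

Run:
```python
from h import *
np.set_printoptions(precision=4,suppress=True)
robot.capture("side")
for d in robot.outline_of("jar","side")[:4]: print("side jar",d["conf"],d["rect"])
st=robot.observe(); im=robot.capture("wrist"); cv2.imwrite("pics/w7.png",im[:,:,::-1])
print(st["ee_pos"],st["tool_rot"],st["ft_force"])
for q in("cap",):
  for d in robot.outline_of(q,"wrist"):
    c,_=cv2.findContours(d["region"].astype(np.uint8),0,1); c=max(c,key=cv2.contourArea)
    m=cv2.minEnclosingCircle(c)
    print(q,d["conf"],d["rect"],m,px2plane(m[0],st["ee_pos"][2]+.035,"wrist",st))
```

```text
side jar 0.91 [238.6, 369.0, 51.5, 81.0]
side jar 0.62 [241.1, 166.2, 36.3, 36.6]
side jar 0.62 [195.7, 285.9, 57.8, 87.1]
[0.5118 0.1377 0.1994] [179.9958   0.0103 116.8648] [ 0.2023  1.1378 -6.2583]
cap 0.9 [283.0, 274.1, 128.7, 129.0] ((284.41802978515625, 275.4642028808594), 66.13829803466797) [[0.5087 0.1408 0.2344]]
cap 0.46 [291.7, 205.9, 126.4, 79.1] ((290.7770080566406, 222.5529022216797), 62.27119064331055) [[0.4997 0.1649 0.2344]]
```

Request:
{"name": "play_rows", "arguments": {
  "rows": [
    [[-0.05,0.3,0.3],0,1],
    [[-0.05,0.38,0.8],0,1],
    [[0,0.2,1.2],0,1],
    [[0,0,1.3],0,1],
    [[0,0,1.3],0,1],
    [[0,0,1.3],0,1],
    [[0,0,1.2],0,1],
    [[0,0,0.9],0,1],
    [[0,0,0.4],0,1],
    [[0,0,0],0,1]
  ]
}}

```text
time_s: 11.17
ee_pos: [0.5195, 0.1413, 0.111]
tool_rot: [-179.9, -0.0, 116.9]
ft_force: [-0.9, -0.4, -6.2]
grip_width: 0.0595
finger_force: 45.0
```

Run:
```python
from h import *
np.set_printoptions(precision=4,suppress=True)
st=robot.observe(); print(st["ee_pos"],st["tool_rot"],st["ft_force"])
a=robot.capture("side"); b=robot.capture("scene"); w=robot.capture("wrist")
# overlay expected: pocket lip square z=.029 (80mm) and jar bottom z
def sq(c,yaw,h,z):
    t=np.radians(yaw); Rm=np.array([[np.cos(t),-np.sin(t)],[np.sin(t),np.cos(t)]])
    return np.c_[(np.array([[-h,-h],[h,-h],[h,h],[-h,h]])@Rm.T)+c,np.full(4,z)]
out=[]
for im,c,box in((a,"side",(190,150,300,240)),(b,"scene",(270,140,380,230))):
    s=4; x0,y0,x1,y1=box; k=cv2.resize(im[y0:y1,x0:x1,::-1],None,fx=s,fy=s,interpolation=2)[:360]
    out.append(cv2.resize(k,(400,330)))
wk=cv2.resize(w[:,:,::-1],(400,330)); 
cv2.imwrite("pics/g8.png",np.vstack([np.hstack(out)[:, :800],np.hstack([cv2.resize(w[60:300,150:440,::-1],(400,270),interpolation=2),np.zeros((270,400,3),np.uint8)])]))
```

```text
[0.5195 0.1413 0.111 ] [-179.8891   -0.0303  116.93  ] [-0.8699 -0.3857 -6.241 ]
```

View pics/g8.png

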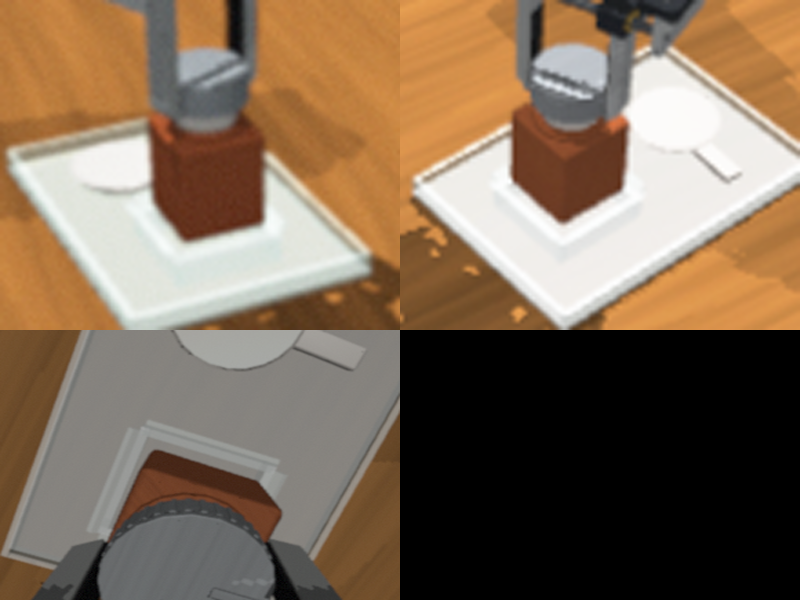

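Ten pictures viewed. The jar hangs parallel to the pocket and centred over it. Lowering it in.

Request:
{"name": "play_rows", "arguments": {
  "rows": [
    [[0,0,0.1],0,1],
    [[0,0,0.2],0,1],
    [[0,0,0.25],0,1],
    [[0,0,0.25],0,1],
    [[0,0,0.25],0,1],
    [[0,0,0.25],0,1],
    [[0,0,0.25],0,1],
    [[0,0,0.2],0,1],
    [[0,0,0.15],0,1],
    [[0,0,0.1],0,1]
  ]
}}

```text
time_s: 12.15
ee_pos: [0.5199, 0.1414, 0.0921]
tool_rot: [-180.0, -0.0, 116.9]
ft_force: [-1.2, -0.7, -5.6]
grip_width: 0.0598
finger_force: 45.0
```

Request:
{"name": "play_rows", "arguments": {
  "rows": [
    [[0,0,0.15],0,1],
    [[0,0,0.15],0,1],
    [[0,0,0.1],0,1],
    [[0,0,0.1],0,1],
    [[0,0,0.1],0,1],
    [[0,0,0.05],0,1],
    [[0,0,0.05],0,1],
    [[0,0,0],0,1],
    [[0,0,0],0,1],
    [[0,0,0],0,1]
  ]
}}

```text
time_s: 12.98
ee_pos: [0.52, 0.1415, 0.0854]
tool_rot: [180.0, 0.0, 116.9]
ft_force: [0.2, -0.2, -5.9]
grip_width: 0.0594
finger_force: 45.0
```

Request:
{"name": "play_rows", "arguments": {
  "rows": [
    [[0,0,0.05],0,1],
    [[0,0,0.05],0,1],
    [[0,0,0.05],0,1],
    [[0,0,0],0,1],
    [[0,0,0],0,1],
    [[0,0,0],0,1],
    [[0,0,0],0,1],
    [[0,0,0],0,1],
    [[0,0,0],0,1],
    [[0,0,0],0,1]
  ]
}}

```text
time_s: 13.82
ee_pos: [0.5199, 0.1414, 0.0838]
tool_rot: [-180.0, -0.0, 116.9]
ft_force: [0.1, -0.5, -5.1]
grip_width: 0.0598
finger_force: 45.0
```

Request:
{"name": "play_rows", "arguments": {
  "rows": [
    [[0,0,0.05],0,1],
    [[0,0,0],0,1],
    [[0,0,0],0,1],
    [[0,0,0.05],0,1],
    [[0,0,0],0,1],
    [[0,0,0],0,1],
    [[0,0,0],0,1],
    [[0,0,0],0,1],
    [[0,0,0],0,1],
    [[0,0,0],0,1]
  ]
}}

```text
time_s: 14.65
ee_pos: [0.5201, 0.1415, 0.0832]
tool_rot: [180.0, 0.0, 116.9]
ft_force: [-3.0, -0.6, 5.0]
grip_width: 0.0599
finger_force: 45.0
```

Request:
{"name": "play_rows", "arguments": {
  "rows": [
    [[0,0,0],0,1],
    [[0,0,0],0,1],
    [[0,0,0],-0.03,1],
    [[0,0,0],-0.06,1],
    [[0,0,0],-0.06,1],
    [[0,0,0],-0.06,1],
    [[0,0,0],-0.06,1],
    [[0,0,0],-0.06,1],
    [[0,0,0],-0.06,1],
    [[0,0,0],-0.06,1]
  ],
  "grip_force": 60
}}

```text
time_s: 15.48
ee_pos: [0.5203, 0.1418, 0.0832]
tool_rot: [179.9, 0.0, 142.9]
ft_force: [-1.9, 2.6, 4.8]
grip_width: 0.0594
finger_force: 60.0
```

Run:
```python
from h import *
np.set_printoptions(precision=3,suppress=True)
st=robot.observe(); print(st["ee_pos"],st["tool_rot"],st["ft_force"],st["ft_torque"],st["joint_positions"])
```

```text
[0.52  0.142 0.083] [179.925   0.016 142.851] [-1.934  2.647  4.818] [ 0.602  0.276 -0.394] [ 11.336  22.73   95.77    0.043  61.433 -41.535]
```

Request:
{"name": "play_rows", "arguments": {
  "rows": [
    [[0,0,0],-0.04,1],
    [[0,0,0],-0.04,1],
    [[0,0,0],-0.04,1],
    [[0,0,0],-0.04,1],
    [[0,0,0],-0.04,1],
    [[0,0,0],-0.04,1],
    [[0,0,0],-0.04,1],
    [[0,0,0],-0.02,1],
    [[0,0,0],0,1],
    [[0,0,0],0,1]
  ]
}}

```text
time_s: 16.32
ee_pos: [0.5203, 0.142, 0.0833]
tool_rot: [179.9, 0.0, 159.9]
ft_force: [-1.4, 4.7, 6.0]
grip_width: 0.0592
finger_force: 60.0
```

Run:
```python
from h import *
np.set_printoptions(precision=3,suppress=True)
st=robot.observe(); print(st["tool_rot"],st["ft_force"],st["ft_torque"])
```

```text
[179.92    0.047 159.886] [-1.393  4.7    5.98 ] [ 0.832  0.217 -0.13 ]
```

Request:
{"name": "play_rows", "arguments": {
  "rows": [
    [[0,0,0],0,1],
    [[0,0,0],0,1],
    [[0,0,0],-0.015,1],
    [[0,0,0],-0.015,1],
    [[0,0,0],-0.015,1],
    [[0,0,0],-0.015,1],
    [[0,0,0],-0.015,1],
    [[0,0,0],-0.015,1],
    [[0,0,0],-0.015,1],
    [[0,0,0],-0.015,1]
  ]
}}

```text
time_s: 17.15
ee_pos: [0.5204, 0.142, 0.0835]
tool_rot: [179.9, 0.1, 166.8]
ft_force: [-2.2, 4.5, 7.8]
grip_width: 0.0599
finger_force: 60.0
```

Run:
```python
from h import *
np.set_printoptions(precision=3,suppress=True)
st=robot.observe(); print(st["tool_rot"],st["ft_force"],st["ft_torque"])
```

```text
[179.915   0.065 166.788] [-2.158  4.543  7.794] [ 0.903  0.368 -0.289]
```

Request:
{"name": "play_rows", "arguments": {
  "rows": [
    [[0,0,0],0,1],
    [[0,0,0],-0.01,1],
    [[0,0,0],-0.01,1],
    [[0,0,0],-0.01,1],
    [[0,0,0],-0.01,1],
    [[0,0,0],-0.01,1],
    [[0,0,0],-0.01,1],
    [[0,0,0],-0.01,1],
    [[0,0,0],-0.01,1],
    [[0,0,0],-0.01,1]
  ]
}}

```text
time_s: 17.98
ee_pos: [0.5203, 0.1421, 0.0837]
tool_rot: [179.9, 0.1, 171.9]
ft_force: [-3.5, 4.2, 9.7]
grip_width: 0.0595
finger_force: 60.0
```

Run:
```python
from h import *
np.set_printoptions(precision=3,suppress=True)
st=robot.observe(); print(st["tool_rot"],st["ft_force"],st["ft_torque"])
im=robot.capture("wrist"); cv2.imwrite("pics/w9.png",im[:,:,::-1])
for d in robot.outline_of("jar","wrist"):
    c,_=cv2.findContours(d["region"].astype(np.uint8),0,1); c=max(c,key=cv2.contourArea)
    print("jar",d["conf"],np.round(d["rect"]),cv2.approxPolyDP(c,4,True)[:,0].tolist())
for d in robot.outline_of("cap_mark","wrist"): print(d["conf"],d["rect"])
```

```text
[179.919   0.072 171.933] [-3.475  4.216  9.652] [ 0.909  0.651 -0.213]
jar 0.78 [278. 206. 119.  79.] [[313, 168], [301, 167], [233, 190], [217, 214], [226, 245], [247, 222], [275, 210], [307, 213], [338, 240]]
0.58 [284.7, 275.6, 128.8, 132.9]
```

Request:
{"name": "play_rows", "arguments": {
  "rows": [
    [[0,0,0],-0.015,1],
    [[0,0,0],-0.015,1],
    [[0,0,0],-0.015,1],
    [[0,0,0],-0.015,1],
    [[0,0,0],-0.015,1],
    [[0,0,0],0,1],
    [[0,0,0],0,1],
    [[0,0,-0.1],0,1],
    [[0,0,0],0,1],
    [[0,0,0],0,1]
  ]
}}

```text
time_s: 18.97
ee_pos: [0.5203, 0.1419, 0.0845]
tool_rot: [179.9, 0.1, 176.2]
ft_force: [-1.7, 4.0, 7.2]
grip_width: 0.0594
finger_force: 60.0
```

Run:
```python
from h import *
np.set_printoptions(precision=3,suppress=True)
st=robot.observe(); print(st["ee_pos"],st["tool_rot"],st["ft_force"],st["ft_torque"])
```

```text
[0.52  0.142 0.084] [179.942   0.07  176.214] [-1.67   3.952  7.222] [ 0.762  0.395 -0.067]
```

Request:
{"name": "play_rows", "arguments": {
  "rows": [
    [[0,0,-0.1],0,1],
    [[0,0,-0.1],0,1],
    [[0,0,-0.1],0,1],
    [[0,0,-0.1],0,1],
    [[0,0,0],0,1],
    [[0,0,0],0,1],
    [[0,0,0],0,1],
    [[0,0,0],0,1],
    [[0,0,0],0,1],
    [[0,0,0],0,1]
  ]
}}

```text
time_s: 19.8
ee_pos: [0.5198, 0.1414, 0.0877]
tool_rot: [-180.0, -0.0, 176.2]
ft_force: [-1.6, 0.1, -1.7]
grip_width: 0.0595
finger_force: 60.0
```

Request:
{"name": "play_rows", "arguments": {
  "rows": [
    [[0,0,-0.2],0,1],
    [[0,0,-0.4],0,1],
    [[0,0,-0.7],0,1],
    [[0,0,-0.9],0,1],
    [[0,0,-0.9],0,1],
    [[0,0,-0.9],0,1],
    [[0,0,-0.7],0,1],
    [[0,0,-0.4],0,1],
    [[0,0,-0.2],0,1],
    [[0,0,0],0,1]
  ]
}}

```text
time_s: 20.63
ee_pos: [0.52, 0.1414, 0.1412]
tool_rot: [180.0, 0.0, 176.2]
ft_force: [0.2, 0.7, -0.8]
grip_width: 0.0595
finger_force: 60.0
```

Request:
{"name": "play_rows", "arguments": {
  "rows": [
    [[0,0,0],0,1],
    [[0,0,0],0,1],
    [[0,0,0],0,1],
    [[0,0,0],0,1],
    [[0,0,0],0,1],
    [[0,0,0],0,1],
    [[0,0,0],0,1],
    [[0,0,0],0,1],
    [[0,0,0],0,1],
    [[0,0,0],0,1]
  ]
}}

```text
time_s: 21.47
ee_pos: [0.5199, 0.1414, 0.1408]
tool_rot: [-180.0, -0.0, 176.2]
ft_force: [0.6, -0.2, -0.5]
grip_width: 0.0596
finger_force: 60.0
```

Run:
```python
from h import *
np.set_printoptions(precision=3,suppress=True)
st=robot.observe(); print(st["ee_pos"],st["ft_force"],st["grip_width"],abs(st["qvel"]).max())
for c in("side","scene"):
  robot.capture(c)
  for q in("jar","cap"):
    for d in robot.outline_of(q,c): print(c,q,round(d["conf"],2),np.round(d["rect"],1))
  x,y=.5195,.142
  print(c,"expected jar body mid",proj([x,y,.04],c),"body top",proj([x,y,.076],c),"rim",proj([x,y,.107],c),"cap mid held",proj([x,y,st["ee_pos"][2]+.022],c))
```

```text
[0.52  0.141 0.141] [ 0.584 -0.16  -0.453] 0.05955881339142405 0.053185302790657266
side jar 0.83 [237.2 368.7  52.5  80. ]
side jar 0.56 [197.3 286.1  59.6  85.4]
side cap 0.56 [246.7 160.8  22.8  21.1]
side cap 0.19 [243.6 213.1  97.5  57.3]
side expected jar body mid [[247.18  204.543]] body top [[246.801 192.218]] rim [[246.465 181.262]] cap mid held [[245.833 160.685]]
scene jar 0.9 [316.4 184.6  32.4  37.2]
scene jar 0.78 [183.  183.2  37.4  56.1]
scene jar 0.76 [123.8 217.6  32.7  46.1]
scene cap 0.77 [321.4 155.9  18.1  22.4]
scene expected jar body mid [[315.167 188.353]] body top [[315.669 178.866]] rim [[316.116 170.408]] cap mid held [[316.96  154.458]]
```

```bash
python3 -c "
from rig import robot
print(robot.sign_off())"
```

```text
the job is handed in; nothing more can be done
None
```

The job is handed in at about 21.5 s of the 48 s allowed: the jar stands in the pocket, and the gripper holds its cap level about 3 cm above the mouth. The last camera and force readings agree with that, but the judge returned no verdict.

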